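# Close up the row of parts cases on the repair bench shelf

### The arm

A 7-joint arm with a two-finger parallel gripper is mounted at the origin on the work surface. World frame = base frame: x ahead of the robot, y to its left, z up, the work surface at z = 0. Lengths are in m, angles in rad, forces in N, time in s.
With the tool pointing down it reaches from about 0.425 to 0.925 m from the base axis. Payload 6.8 kg.
Tool frame: the origin (TCP) lies at the very end of the fingers, on their centre line; the grasp point (between the pads) lies 19 mm behind it; z points along the fingers, y is the line along which they close (so a half turn about z gives the same grasp; the last joint's range is limited). The gripper opens to 85 mm and grips with 20 to 120 N. Pads are 22 mm wide; open, the fingers measure 114 mm over their backs; the gripper's body (76 mm by 85 mm) begins 54 mm behind the grasp point. The pads swing forward as they close: fully open they stand 13 mm farther back than shut.
Start: joints at [-1.448, 0.477, 0.022, 1.555, -0.011, 1.109, -0.083], TCP at [0.154, 0.657, 0.231] pointing down, gripper open.
Joint ranges: [-2.96, 2.96], [-0.34, 2.1], [-1.41, 1.46], [0.24, 2.44], [-1.37, 4.51], [0.17, 1.92], [-2.96, 2.96]. Speed limits (rad/s): [2.39, 2.39, 3.14, 3.14, 3.14, 3.14, 3.14].

### API

Orientations are given as a unit quaternion [w, x, y, z].
In Python, from station import bot gives the robot as it stands. The module is installed in compiled form; this text tells all that it offers.
- The arm moves only by the shell command python3 -m jog 'ROWS' [OPENING] [FORCE]. ROWS is JSON, a list of rows, each a list of 4 numbers: the shift along the tool's x, y, z in cm, then the turn about the tool's z in rad. In form: [[x, y, z, spin], ...]. A call has 1 to 20 rows; each row is the pose to reach, as a shift and turn from the pose commanded when the call began, along the tool's axes at that moment; what a row does not reach only later rows make up. A row lasts 1/12 s, in which the tool goes at most 41.7 mm and 7.16 degrees, less where a joint would pass 70% of its speed; a pose out of reach is approached as far as the arm can. A call with a gripper value outside its range is refused whole. OPENING is the closure, from -1 (fully open) to 1 (shut), set as the call begins (- or left out, the last holds). The fingers move at their own pace and stop on an object; FORCE is the grip in N (left out, the last holds). Time passes only in rows, so rows that repeat a pose let the fingers close. It gives the time, the measured TCP pose, the force, the opening and the grip force at its end, in the units of the state.
- bot.get_obs(): the state, without advancing time (a new reading comes with each control period).
- bot.read_camera(name): name is "scene" or "top" or "wrist"; returns a dict with "pixels" (400x640x3 uint8, red, green, blue), "depth" (400x640 float32, m along the optical axis (not along the pixel's ray), 0 where there is no reading), "fovy" (degrees; the focal length in pixels is half the picture's height over the tangent of half this angle, whatever the lens; pixels are square), "cx", "cy" (the principal point, pixels), "pose" (4x4, takes a point from camera to world coordinates). Camera axes: x right, y down, z forward; pixel columns grow to the right and rows downward; lengths in m; the calibration is good to about 2 mm. A picture is of the moment at which its call begins.
- bot.hand_in(): hands the job in; it is judged then, once.
The state is a dict: "t": time; "q": joint angles; "joint_vel": joint speeds; "joint_torque": joint torques, N m; "eef_pos": TCP position; "tool_rot": TCP orientation; "contact_force": force on the tool from outside, world axes, zero at the start; "torque": the same for the moment, N m; "gripper_width": opening from 0.0 (shut) to 1.0 (fully open); "grasp_force": force on a finger pad.
Only numpy, scipy, OpenCV 4.12 (cv2) and the standard library are available. Lean on these libraries where they do the work, as an engineer would, in place of code of your own. Each camera call takes 0.05 s, during which the arm holds its last target. There are 200 camera calls.

### The job

Stand the stray parts case from the table on edge on the little shelf, between the leaning case and the bookend, and let go. Then make one neat row: all four cases upright, side by side, squared up and pushed right back against the rear rail, with the bookend slid up until the whole row has been pressed firmly together, without a gap, against the fixed end plate and held so for a moment (firm, not crushing). Leave the bookend there and everything else on the table where it stands.

Things in the scene. Friction and masses are not known exactly. Their poses are not given: they have to be found in the camera images.
- shelf: Low plywood bench shelf fixed to the table. Origin on the table under the board's centre; its x points away from the robot, its y along the row, z up. Board 160 mm (x) by 400 mm (y), top face 45 mm above the origin. A rear rail along the far edge, 25 mm high, has its inner face at x = +60 mm, so a case pushed right back has its origin at x = +10 mm. The front is open.
- end_plate: Fixed plywood plate closing the +y end of the shelf from shelf x = -25 to +60 mm, 16 mm thick, 85 mm tall. Origin: on the board, at the foot of the inner face, at shelf x = 0, y = +180 mm; the inner face looks to shelf -y. A firm press is 3 N or more arriving here for a moment (0.15 s), which takes about 12 to 18 N held on the bookend; over 35 N here would crack the cases.
- bookend (a joint): Sliding wooden bookend at the shelf's -y end, 60 mm (x) by 18 thick by 80 tall. Value in m, travelled towards the end plate; inner face at shelf y = -120 mm + value. It stays where left. Sliding takes 2 N plus the friction of the cases it pushes (3 to 10 N for all four). About 0.172 with four upright cases packed tight.
- bookend_face (a point): Centre of the foot of the bookend's inner face (the one towards the cases), on the board. Its outer face is 18 mm behind this, towards shelf -y, and is free to be pushed.
- case_a: Flat closed assortment case, grey plastic with clear windows, on edge like a book: 100 mm deep (its x), 32 thick (y), 82 tall (z), about 0.12 kg; all four alike, either end may face front. Origin: centre of the 100 x 32 underside. Stands on the shelf next to the end plate, with gaps, pulled a little forward.
- case_b: Flat closed assortment case, grey plastic with clear windows, on edge like a book: 100 mm deep (its x), 32 thick (y), 82 tall (z), about 0.12 kg; all four alike, either end may face front. Origin: centre of the 100 x 32 underside. Stands on the shelf next after case_a, with a gap, pulled a little forward.
- case_c: Flat closed assortment case, grey plastic with clear windows, on edge like a book: 100 mm deep (its x), 32 thick (y), 82 tall (z), about 0.12 kg; all four alike, either end may face front. Origin: centre of the 100 x 32 underside. Starts leaning by about 30 degrees, its top edge resting on the side of case_b; a push at its foot towards the end plate slides it upright.
- case_d: Flat closed assortment case, grey plastic with clear windows, on edge like a book: 100 mm deep (its x), 32 thick (y), 82 tall (z), about 0.12 kg; all four alike, either end may face front. Origin: centre of the 100 x 32 underside. Stray: on the table in front of the shelf, in line with the mug and jar. Its room on the shelf, at least 95 mm wide, lies between the foot of case_c and the bookend.
- mug: Bystander: white mug, 76 mm across, 85 mm tall, origin under its centre, on the table in front of the shelf.
- jar: Bystander: glass jar with steel lid, 66 mm across, 85 mm tall, origin under its centre, on the table in front of the shelf.
- screwdriver: Bystander: screwdriver lying on the table to the robot's left, about 200 mm long.
- hammer: Bystander: hammer lying on the table to the right, about 300 mm long.
- tape: Bystander: roll of black tape lying on the table in front of the shelf, 90 mm across, 24 mm high.
- bowl: Bystander: steel bowl to the left of the shelf, 130 mm across, 55 mm high.
Mind the look-alikes: they are no part of the job. What is shaped like the case_c but turquoise is not meant.

How it is judged:
On the way, in this order (a step that is already met when the one before it is completed fails the run):
1. the stray case stands upright on the shelf board and is let go (z of case_d in the frame of shelf between 0.041 and 0.052 m and x of case_d in the frame of shelf between -0.06 and 0.03 m and y of case_d in the frame of shelf between -0.12 and 0.18 m and angle between case_d's own z axis and vertical below 0.3 rad and contact force between case_d and the fingers below 0.1 N), for 0.2 s.
2. the closed-up row is pressed firmly (3 N or more) against the end plate for a moment (value of joint bookend above 0.1685 m and contact force between any of case_a, case_b, case_c, case_d and end_plate above 3 N), for 0.15 s.
At the end, for the whole second after the job is handed in: All four cases stand on the shelf board between bookend and end plate, upright and square to the shelf within 4 degrees, each within 6 mm of touching the rear rail, at rest; the bookend is closed up, with no more than about 3.5 mm of slack in the whole row (value of joint bookend above 0.1685 m and angle between each of case_a, case_b, case_c, case_d's own z axis and vertical below 0.07 rad and angle between the x axis of each of case_a, case_b, case_c, case_d and the x axis of shelf, either way round below 0.07 rad and x of case_a in the frame of shelf between 0.004 and 0.016 m and z of case_a in the frame of shelf between 0.041 and 0.05 m and y of case_a in the frame of shelf between 0.055 and 0.175 m and linear speed of each of case_a, case_b, case_c, case_d below 0.02 m/s and x of case_b in the frame of shelf between 0.004 and 0.016 m and z of case_b in the frame of shelf between 0.041 and 0.05 m and y of case_b in the frame of shelf between 0.055 and 0.175 m and x of case_c in the frame of shelf between 0.004 and 0.016 m and z of case_c in the frame of shelf between 0.041 and 0.05 m and y of case_c in the frame of shelf between 0.055 and 0.175 m and x of case_d in the frame of shelf between 0.004 and 0.016 m and z of case_d in the frame of shelf between 0.041 and 0.05 m and y of case_d in the frame of shelf between 0.055 and 0.175 m).
It fails at once if the cases are crushed: more than 35 N against the end plate (contact force between any of case_a, case_b, case_c, case_d and end_plate above 35 N).
It fails at once if another thing on the table is shifted by more than 40 mm (distance of any of mug, jar, screwdriver, hammer, tape, bowl from where it was at the start of the episode above 0.04 m).
It also fails if it takes over 67 s, if anything falls off the work surface, if the arm or the gripper's body presses on something with over 40 N, if the wrist force passes 120 N, or if a joint passes its speed limit or range.

## Working session

There is one attempt and no reset: what is moved stays moved. The work goes in short steps, Python scripts to look and compute and a shell command to move; the robot and the scene stay as the last step left them, time stands still between calls to the robot, and variables do not carry over. Pictures are saved under pics/ and viewed, at most 10 in all, crops included, and the job is handed in when it is done.

```bash
mkdir -p pics; cat > h.py <<'E'
import numpy as np, cv2
from station import bot
def cam(n,save=None):
    c=bot.read_camera(n)
    if save: cv2.imwrite('pics/'+save,c['pixels'][:,:,::-1])
    c['f']=200/np.tan(np.radians(c['fovy'])/2); return c
def cloud(c):
    v,u=np.mgrid[0:400,0:640]; d=c['depth']
    P=np.stack([(u-c['cx'])/c['f']*d,(v-c['cy'])/c['f']*d,d],-1)
    T=np.array(c['pose']); W=P@T[:3,:3].T+T[:3,3]; W[d<=0]=np.nan; return W
def proj(c,p):
    T=np.array(c['pose']); q=(np.asarray(p)-T[:3,3])@T[:3,:3]
    return q[...,:2]/q[...,2:]*c['f']+[c['cx'],c['cy']]
E
python3 - <<'E'
from h import *
o=bot.get_obs(); print(o)
a=cam('scene','s1.png');b=cam('top','t1.png')
for c in(a,b): print(c['f'],np.round(c['pose'],3).tolist())
E
```

```text
{'t': 0.0, 'q': array([-1.44811364,  0.47784009,  0.02234024,  1.55644487, -0.01150248,
        1.10930149, -0.08308904]), 'joint_vel': array([ 0.00164375, -0.00044735, -0.00096993, -0.0002107 , -0.0016097 ,
       -0.0002714 ,  0.00058498]), 'joint_torque': array([-6.75378615e-04, -5.96465242e+01,  1.60764221e+00, -2.81180942e+01,
        1.24591507e-02,  9.49209498e-03, -3.58576273e-06]), 'eef_pos': array([0.15427789, 0.65652434, 0.2303017 ]), 'tool_rot': array([-3.85072878e-05,  1.15119955e-01,  9.93351159e-01, -9.32002801e-04]), 'contact_force': array([ 0.52311657, -0.21490291,  0.3453377 ]), 'torque': array([-0.05587974,  0.01928557, -0.00282572]), 'grasp_force': 0.0, 'gripper_width': 0.9979083553689075}
363.73615378340656 [[0.766, 0.334, -0.549, 1.14], [0.642, -0.385, 0.663, -0.772], [0.01, -0.86, -0.51, 0.677], [0.0, 0.0, 0.0, 1.0]]
364.8941515075673 [[0.012, -0.995, 0.1, 0.416], [-1.0, -0.014, -0.022, 0.015], [0.023, -0.099, -0.995, 1.002], [0.0, 0.0, 0.0, 1.0]]
```

View pics/s1.png

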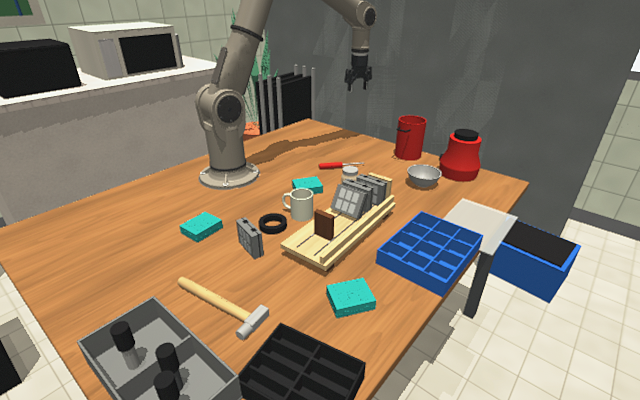

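View pics/t1.png

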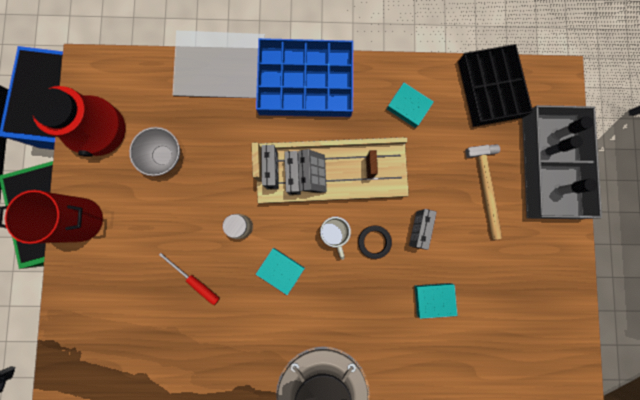

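The scene view shows the stray grey case on edge at (250,238), and the row at about (360,195) with the brown bookend at (324,223). In the top view the shelf is centred near (330,171), with case_a at (268,166), b at (292,171), leaning c at (315,171) and the bookend at (372,164).

Candidates in the top view are the grey case (423,229) and turquoise boxes (280,271), (436,301) and (410,104). The grey one standing in line with the mug and jar fits case_d. I'll confirm it in a crop and measure.

```bash
cat > m.py <<'E'
from h import *
import sys
def rect(W,m,name):
    n,l,s,_=cv2.connectedComponentsWithStats(m.astype(np.uint8))
    for i in range(1,n):
        if s[i,4]<60: continue
        p=W[l==i]; r=cv2.minAreaRect((p[:,:2]*1000).astype(np.float32))
        print(name,'px',s[i,:4],'n',s[i,4],'c',np.round(r[0],1),'size',np.round(r[1],1),'ang',round(r[2],1),'z',np.round(np.percentile(p[:,2],[5,50,95])*1000,1))
if __name__=='__main__':
    for n in('top','scene'):
        c=cam(n); W=cloud(c); z=W[...,2]
        roi=(W[...,0]>.35)&(W[...,0]<.75)&(abs(W[...,1])<.45)
        rect(W,roi&(z>.1),n+' hi'); rect(W,roi&(z>.035)&(z<.053),n+' board'); rect(W,roi&(z>.06)&(z<.095),n+' mid')
        if n=='top': cv2.imwrite('pics/c1.png',cv2.resize(c['pixels'][120:270,230:450,::-1],None,fx=3.6,fy=3.6,interpolation=2))
E
python3 m.py
```

```text
top hi px [252 143   9  36] n 296 c [595.4 172.3] size [83.2 16.4] ang 3.3 z [106.  128.9 132. ]
top hi px [261 145  16  42] n 590 c [584.  140.8] size [100.   32.5] ang 3.4 z [113.9 126.7 129.3]
top hi px [284 149  34  44] n 1328 c [572.2  61. ] size [102.5  79.4] ang 3.4 z [105.7 125.6 130.1]
top hi px [368 150  10  26] n 222 c [ 596.3 -115.2] size [59.9 18. ] ang 3.5 z [103.  124.7 127.4]
top board px [476 113  17  11] n 74 c [ 738.2 -430.1] size [39.8 23.5] ang 89.8 z [36.8 46.5 51.8]
top board px [157 129  20  16] n 62 c [675.5 418.8] size [65.6 16.6] ang 56.4 z [35.6 45.  52.2]
top board px [257 143 151  60] n 5149 c [581.2 -16.8] size [141.6 400.2] ang 3.5 z [41.9 44.9 47.9]
top board px [412 210   9  37] n 62 c [ 437.3 -240.3] size [ 1.9 96.9] ang 77.3 z [36.3 43.7 52. ]
top mid px [256 138 151  51] n 823 c [603.2 -17.6] size [120.1 391.7] ang 3.5 z [63.7 69.7 87.1]
top mid px [310 153  17  40] n 294 c [573.2  11.1] size [ 39.7 104.7] ang 80.4 z [64.  78.8 93.3]
top mid px [414 209  22  41] n 576 c [ 434.8 -255.5] size [33.2 99.9] ang 77.2 z [68.9 81.6 84.5]
top mid px [223 2
[... 683 characters left out ...]
ene board px [237 229  26  21] n 115 c [ 435.8 -271.4] size [103.7  31. ] ang 4.3 z [35.9 44.3 52.3]
scene board px [271 323  17  15] n 104 c [ 735.  -428.9] size [36.5 19.5] ang 68.1 z [36.8 46.  49.9]
scene mid px [342 166  16  13] n 172 c [439.1 225.5] size [54.8 58.5] ang 11.0 z [61.5 81.3 84.3]
scene mid px [283 188  30  19] n 317 c [417.7 -25. ] size [74.9 93.6] ang 72.5 z [61.6 73.  83.9]
scene mid px [320 189  74  71] n 1081 c [595.1 -18.3] size [137.6 398.9] ang 3.7 z [61.9 69.2 92.1]
scene mid px [236 217  26  26] n 364 c [ 435.2 -257.8] size [ 33.1 102.3] ang 76.9 z [63.5 79.6 82.3]
scene mid px [314 220  20  18] n 202 c [ 600.6 -124.1] size [59.9 18.4] ang 19.0 z [61.8 77.2 93.4]
```

View pics/c1.png

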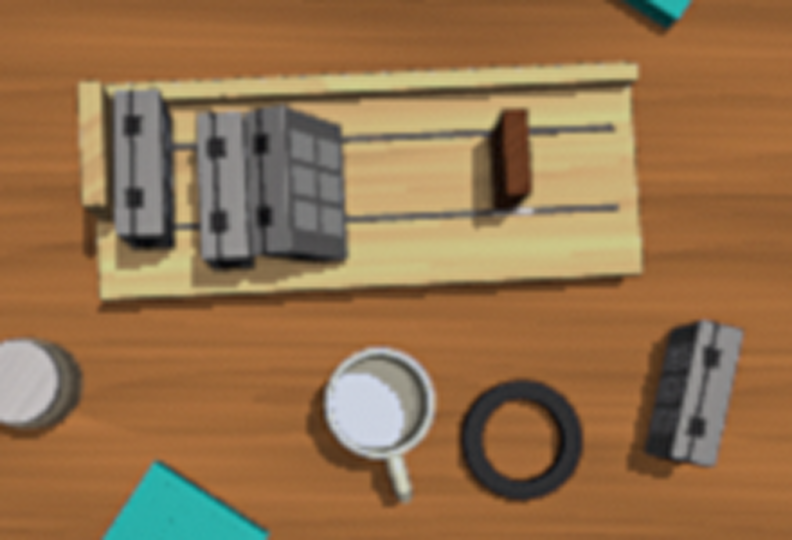

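The crop shows the grey upright case at about (695,395), the row a/b/leaning c at (140,165), (225,185), (295,180), and the bookend at (512,155). So case_d is the grey one; the turquoise boxes are ignored.

Measurements agree with the given sizes:
- **case_d:** centre (435,-256) mm, top at about 81 mm, yaw -12.8°, which matches the tool's present yaw.
- **Shelf:** origin about (590,-17) mm, yaw 3.45°, board at about 44.5 mm.

```bash
cat > w.py <<'E'
from h import *
from scipy.spatial.transform import Rotation as R
import sys,json
S0=np.array([590.2,-16.8]); YAW=np.radians(3.45)
def toworld(x,y): c,s=np.cos(YAW),np.sin(YAW); return S0+[c*x-s*y,s*x+c*y]
def toshelf(p): c,s=np.cos(YAW),np.sin(YAW); d=np.asarray(p)-S0; return np.array([c*d[0]+s*d[1],-s*d[0]+c*d[1]])
def pr(frame,pts):
    o=bot.get_obs(); q=o['tool_rot']; M=R.from_quat(np.r_[q[1:],q[0]]).as_matrix(); p=o['eef_pos']*1000
    print('t',round(o['t'],2),'tcp',p.round(1),'shelf',toshelf(p[:2]).round(1),'F',o['contact_force'].round(1),'yt_yaw',round(np.degrees(np.arctan2(M[1,1],M[0,1])),2),'w',round(o['gripper_width'],3),'g',round(o['grasp_force'],1))
    for a in pts:
        xy=toworld(*a[:2]) if frame=='s' else np.array(a[:2])
        print(a,'->',(M.T@(np.r_[xy,a[2]]-p)/10).round(2))
if __name__=='__main__': pr(sys.argv[1],json.loads(sys.argv[2]))
E
python3 w.py w '[[300,560,230],[450,450,230],[600,150,230],[570,-100,200],[435,-256,180],[435,-256,41]]'
```

```text
t 0.2 tcp [154.3 656.8 230.7] shelf [-394.5  698.6] F [-0.5  0.8 -0. ] yt_yaw 76.78 w 0.997 g 0.0
[300, 560, 230] -> [-16.39  -6.09   0.08]
[450, 450, 230] -> [-33.51 -13.37   0.09]
[600, 150, 230] -> [-54.98 -39.14   0.12]
[570, -100, 200] -> [-57.78 -64.16   3.14]
[435, -256, 180] -> [-48.2  -82.43   5.16]
[435, -256, 41] -> [-48.2  -82.42  19.06]
```

```bash
python3 -m jog '[[-4,-1.5,0,0],[-8,-3,0,0],[-12,-4.5,0,0],[-16.4,-6.1,0,0],[-20,-7.6,0,0],[-24,-9.5,0,0],[-28,-11,0,0],[-33.5,-13.4,0,0],[-36,-16.5,0,0],[-39,-20,0,0],[-42,-24,0,0],[-45,-27,0,0],[-48,-31,0,0],[-51,-35,0,0],[-55,-39,0,0],[-55,-39,0,0]]' -1; python3 -m jog '[[-1,-4,0.5,0],[-1,-8,1,0],[-2,-12,1.5,0],[-2,-16,2,0],[-2.5,-20,2.5,0],[-2.8,-25,3,0],[0,-28,3.5,0],[2,-31,4,0],[4,-35,4.5,0],[6,-39,5,0],[6.8,-43.4,5,0],[6.8,-43.4,5,0],[6.8,-43.4,5,0]]'; python3 w.py w '[[435,-256,120],[435,-256,41]]'
```

```text
t: 1.53
eef_pos: [0.5884, 0.173, 0.2314]
tool_rot: [-0.0, 0.115, 0.993, 0.0]
contact_force: [0.7, -0.0, 0.1]
gripper_width: 0.999
grasp_force: 0.0
t: 2.62
eef_pos: [0.4203, -0.2354, 0.1815]
tool_rot: [-0.0, 0.119, 0.993, -0.0]
contact_force: [1.1, -0.2, -0.4]
gripper_width: 0.999
grasp_force: 0.0
t 2.62 tcp [ 420.3 -235.4  181.5] shelf [-182.7 -208. ] F [ 1.1 -0.2 -0.4] yt_yaw 76.37 w 0.999 g 0.0
[435, -256, 120] -> [-1.91 -1.65  6.15]
[435, -256, 41] -> [-1.91 -1.64 14.05]
```

```bash
python3 -m jog '[[-1.9,-1.6,0,0],[-1.9,-1.6,0,0],[-1.9,-1.6,3,0],[-1.9,-1.6,3,0],[-1.9,-1.6,3,0]]'; python3 - <<'E'
from h import *
from m import rect
c=cam('wrist','w1.png'); W=cloud(c); z=W[...,2]
rect(W,(z>.065)&(z<.095)&(W[...,1]<-.15)&(W[...,1]>-.35),'w')
E
python3 w.py w '[[435,-256,120],[435,-256,41]]'
```

```text
t: 3.03
eef_pos: [0.4368, -0.2503, 0.1503]
tool_rot: [-0.002, 0.114, 0.993, 0.001]
contact_force: [-0.0, -0.3, 0.4]
gripper_width: 0.997
grasp_force: 0.0
w px [291 137  45 131] n 5447 c [ 434.7 -255.9] size [ 32.1 100.9] ang 77.1 z [82.1 83.5 84.7]
t 3.08 tcp [ 437.5 -250.8  151.3] shelf [-166.5 -224.4] F [-0.8 -0.9  1.3] yt_yaw 76.85 w 1.0 g 0.0
[435, -256, 120] -> [ 0.12 -0.56  3.13]
[435, -256, 41] -> [ 0.1  -0.56 11.03]
```

```bash
python3 -m jog '[[0.1,-0.55,0,0],[0.1,-0.55,0,0],[0.1,-0.55,4,0],[0.1,-0.55,8,0],[0.1,-0.55,11,0],[0.1,-0.55,11,0],[0.1,-0.55,11,0]]' && python3 w.py w '[[435,-256,41]]' && python3 -m jog '[[0,0,0,0],[0,0,0,0],[0,0,0,0],[0,0,0,0],[0,0,0,0],[0,0,0,0],[0,0,0,0],[0,0,0,0]]' 1 30 && python3 w.py s '[[10,-42,200]]'
```

```text
t: 3.67
eef_pos: [0.4345, -0.257, 0.0412]
tool_rot: [-0.001, 0.115, 0.993, 0.0]
contact_force: [-0.1, 0.2, 0.6]
gripper_width: 1.0
grasp_force: 0.0
t 3.67 tcp [ 434.5 -257.    41.2] shelf [-169.9 -230.4] F [-0.1  0.2  0.6] yt_yaw 76.75 w 1.0 g 0.0
[435, -256, 41] -> [-0.03  0.11  0.02]
t: 4.33
eef_pos: [0.436, -0.2573, 0.0426]
tool_rot: [0.001, 0.115, 0.993, -0.0]
contact_force: [-0.7, 2.2, 9.2]
gripper_width: 0.371
grasp_force: 37.9
t 4.33 tcp [ 436.  -257.3   42.6] shelf [-168.4 -230.8] F [-0.7  2.2  9.2] yt_yaw 76.77 w 0.371 g 37.9
[10, -42, 200] -> [-11.7   23.21 -15.72]
```

```bash
python3 -m jog '[[0,0,-3,0],[0,0,-7,0],[0,0,-11,0],[0,0,-15.5,0],[0,0,-16,0],[-2,4,-16,-0.05],[-4,8,-16,-0.11],[-6,12,-16,-0.17],[-8,16,-16,-0.22],[-10,20,-16,-0.27],[-11.5,23,-16,-0.291],[-11.5,23,-16,-0.291],[-11.5,23,-16,-0.291],[-11.5,23,-16,-0.291]]' && python3 - <<'E'
from h import *
from m import rect
from w import *
c=cam('wrist','w2.png'); W=cloud(c); z=W[...,2]
rect(W,(z>.1)&(z<.135),'hi');rect(W,(z>.15)&(z<.25),'held'); rect(W,(z<.052)&(z>.035),'board')
pr('s',[[6,-38,200],[6,-38,130],[6,-38,89]])
for p in ([434.7,-255.9],): pass
E
```

```text
t: 5.5
eef_pos: [0.5993, -0.0591, 0.2007]
tool_rot: [-0.001, -0.031, 1.0, -0.0]
contact_force: [-0.5, -1.3, -1.7]
gripper_width: 0.375
grasp_force: 36.7
hi px [415 109 136 136] n 15047 c [572.2  60.8] size [102.5  80.2] ang 3.7 z [105.8 127.4 131.3]
hi px [527 132 113 137] n 11808 c [586.1 152.1] size [106.9  57. ] ang 3.6 z [105.5 128.1 131.6]
hi px [235 153  33  80] n 2265 c [ 596.1 -115.2] size [59.6 18.6] ang 3.5 z [106.  126.6 127.9]
held px [242 143 180 200] n 18286 c [584.3 -59.9] size [77.7 60.6] ang 30.6 z [213.2 241.5 243.4]
held px [222 284  19  12] n 149 c [594.2 -93.3] size [1.7 7.2] ang 6.6 z [244.4 247.5 249.8]
board px [330   0  69  38] n 297 c [452.9 -33.7] size [63.5 18.3] ang 73.0 z [35.9 43.6 50.9]
board px [604   0  36  64] n 1100 c [448.4 206.8] size [59.1 20.2] ang 30.0 z [36.  43.7 51.2]
board px [158  92 420 139] n 24390 c [581.  -16.2] size [140.2 399.8] ang 3.5 z [45.3 46.6 47.9]
board px [  0 265  62 128] n 3234 c [ 819.7 -424.1] size [180.   58.4] ang 11.3 z [35.9 43.2 51. ]
board px [488 307  38  25] n 413 c [751.5 175.8] size [40.9 19.8] ang 57.6 z [36.1 45.9 51.6]
board px [415 347  12   9] n 68 c [815.7  79.2] size [ 5.  13.9] ang 0.9 z [36.3 42.7 44.9]
board px [  0 361  26  39] n 417 c [ 903.5 -462.1] size [64.7 24.8] ang 15.3 z [35.5 39.9 44.6]
board px [444 377  22  21] n 186 c [874.6 130.2] size [38.6 15.5] ang 44.1 z [36.2 42.7 44.9]
t 5.55 tcp [598.8 -60.5 200.8] shelf [  5.9 -44.1] F [ 0.  -0.5 -1.7] yt_yaw 93.39 w 0.369 g 36.7
[6, -38, 200] -> [-0.01  0.61  0.08]
[6, -38, 130] -> [-0.02  0.62  7.08]
[6, -38, 89] -> [-0.02  0.62 11.18]
```

View pics/w2.png

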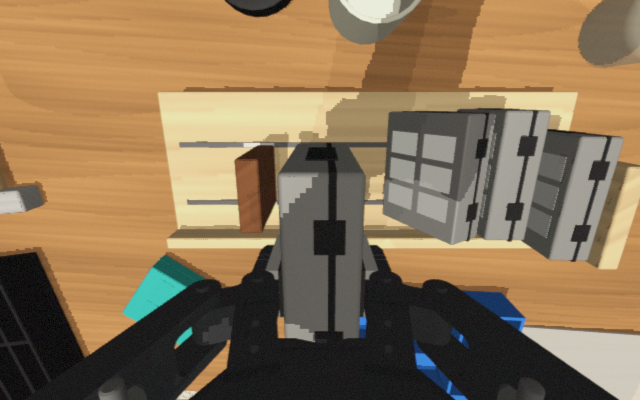

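The wrist view shows the held case at (320,240), square over the gap between the bookend (255,190) and leaning case_c (430,180). Lowering it now.

```bash
python3 -m jog '[[0,0.6,3,0],[0,0.6,6,0],[0,0.6,8.5,0],[0,0.6,10,0],[0,0.6,10.8,0],[0,0.6,11.1,0],[0,0.6,11.1,0],[0,0.6,11.1,0]]' && python3 w.py s '[[6,-38,87.5]]'
```

```text
t: 6.22
eef_pos: [0.5999, -0.0542, 0.0914]
tool_rot: [0.001, -0.03, 1.0, -0.0]
contact_force: [-0.0, -0.4, -1.4]
gripper_width: 0.369
grasp_force: 36.8
t 6.22 tcp [599.9 -54.2  91.4] shelf [  7.5 -37.9] F [-0.  -0.4 -1.4] yt_yaw 93.39 w 0.369 g 36.8
[6, -38, 87.5] -> [ 0.15 -0.01  0.39]
```

```bash
python3 -m jog '[[0,0,0.15,0],[0,0,0.3,0],[0,0,0.4,0],[0,0,0.4,0]]' && python3 -m jog '[[0,0,0,0],[0,0,0,0],[0,0,0,0],[0,0,0,0],[0,0,0,0]]' -0.1 && python3 w.py s '[[6,-38,200]]'
```

```text
t: 6.55
eef_pos: [0.6, -0.0535, 0.0876]
tool_rot: [0.001, -0.03, 1.0, 0.0]
contact_force: [-1.7, 0.8, 5.9]
gripper_width: 0.369
grasp_force: 37.6
t: 6.97
eef_pos: [0.5993, -0.0534, 0.0863]
tool_rot: [-0.0, -0.03, 1.0, 0.0]
contact_force: [-0.3, 0.7, -0.1]
gripper_width: 0.552
grasp_force: 0.0
t 6.97 tcp [599.3 -53.4  86.3] shelf [  6.9 -37.1] F [-0.3  0.7 -0.1] yt_yaw 93.45 w 0.552 g 0.0
[6, -38, 200] -> [  0.09  -0.09 -11.37]
```

```bash
python3 -m jog '[[0,0,-3,0],[0,0,-7,0],[0,0,-10,0],[0,0,-10,0],[0.5,-4,-10,0],[0.7,-8,-10,0],[0.7,-11,-10,0],[0.7,-11,-10,0],[0.7,-11,-10,0]]' && python3 -m jog '[[0,0,0,0],[0,0,4,0],[0,0,8,0],[0,0,11,0],[0,0,11.3,0],[0,0,11.3,0]]' 1 && python3 - <<'E'
from h import *
from m import rect
from w import *
c=cam('top','t2.png'); W=cloud(c); z=W[...,2]
roi=(W[...,0]>.48)&(W[...,0]<.7)&(abs(W[...,1])<.3)
rect(W,roi&(z>.1),'hi')
pr('s',[[0,-125,75]])
cv2.imwrite('pics/t2c.png',cv2.resize(c['pixels'][120:270,230:450,::-1],None,fx=3.6,fy=3.6,interpolation=2))
E
```

```text
t: 7.72
eef_pos: [0.5984, -0.1664, 0.1861]
tool_rot: [-0.0, -0.028, 1.0, -0.0]
contact_force: [-0.1, -0.3, 0.2]
gripper_width: 0.553
grasp_force: 0.0
t: 8.22
eef_pos: [0.5979, -0.1615, 0.0717]
tool_rot: [-0.002, -0.031, 1.0, 0.001]
contact_force: [0.1, -0.1, 1.0]
gripper_width: 0.0
grasp_force: 0.0
hi px [366  94  96  92] n 5625 c [ 556.6 -135.9] size [109.3 182.9] ang 71.6 z [169.  495.1 583.4]
hi px [340 140  16  43] n 573 c [597.9 -53. ] size [100.8  32.4] ang 4.2 z [113.7 126.7 129.2]
hi px [252 143   9  36] n 297 c [595.3 172.6] size [82.9 17.1] ang 3.2 z [105.8 129.1 131.8]
hi px [261 145  16  42] n 587 c [584. 141.] size [99.4 32.2] ang 3.1 z [113.6 126.6 129.4]
hi px [284 149  35  45] n 1334 c [571.9  61.3] size [102.7  79.3] ang 3.8 z [105.4 125.5 130. ]
t 8.27 tcp [ 599.4 -162.4   73.7] shelf [   0.4 -145.9] F [-0.2  0.2  1.3] yt_yaw 93.55 w -0.004 g 0.0
[0, -125, 75] -> [ 0.04  2.09 -0.13]
```

View pics/t2c.png

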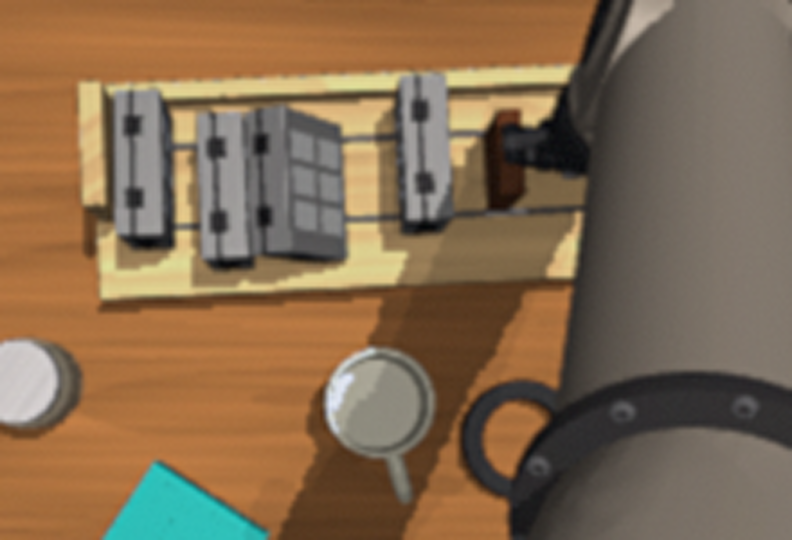

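The top view shows case_d standing upright at crop (425,150), with the closed fingers just behind the bookend (505,160). Now sliding the bookend.

```bash
python3 -m jog '[[0,1,0,0],[0,2,0,0],[0,2.5,0,0],[0,3,0,0],[0,3.5,0,0],[0,4,0,0],[0,4.5,0,0],[0,5,0,0],[0,5.5,0,0],[0,6,0,0],[0,6.4,0,0],[0,6.8,0,0],[0,7.2,0,0],[0,7.5,0,0],[0,7.8,0,0],[0,8,0,0]]' && python3 -m jog '[[0,0.3,0,0],[0,0.6,0,0],[0,0.9,0,0],[0,1.2,0,0],[0,1.5,0,0],[0,1.8,0,0],[0,2.1,0,0],[0,2.4,0,0],[0,2.7,0,0],[0,3,0,0]]' && python3 w.py s '[]' && python3 - <<'E'
from h import *
from m import rect
c=cam('scene','s2.png'); W=cloud(c); z=W[...,2]
cv2.imwrite('pics/s2c.png',cv2.resize(c['pixels'][150:290,240:440,::-1],None,fx=4,fy=4,interpolation=2))
E
```

```text
t: 9.6
eef_pos: [0.5943, -0.0837, 0.0735]
tool_rot: [0.0, -0.03, 1.0, -0.0]
contact_force: [0.2, -2.8, 4.8]
gripper_width: 0.003
grasp_force: 0.0
t: 10.43
eef_pos: [0.5925, -0.0542, 0.0735]
tool_rot: [0.0, -0.03, 1.0, -0.0]
contact_force: [0.9, -4.0, 6.3]
gripper_width: -0.001
grasp_force: 0.0
t 10.43 tcp [592.5 -54.2  73.5] shelf [  0.  -37.5] F [ 0.9 -4.   6.3] yt_yaw 93.41 w -0.001 g 0.0
```

View pics/s2c.png

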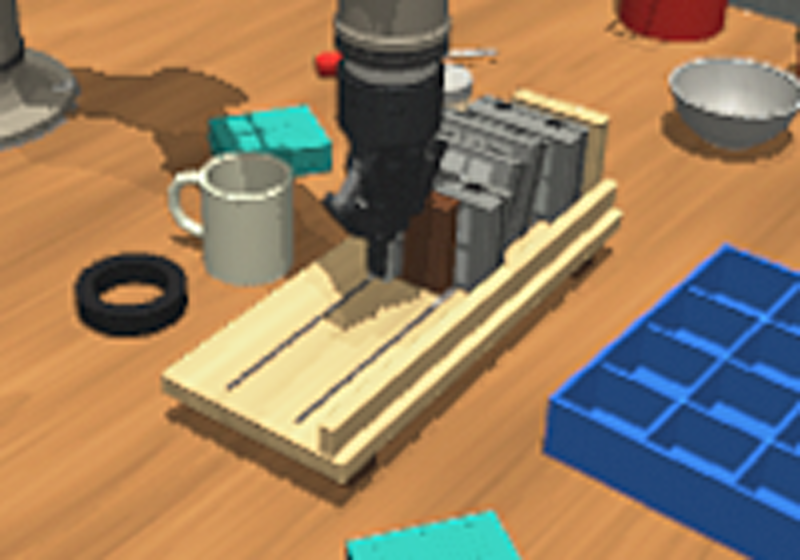

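Scene crop: the fingers push the bookend (430,240), case_d (480,235) is upright beside it, and case_c is still leaning. Continuing.

```bash
cat > st.py <<'E'
from h import *
from m import rect
from w import *
for n in('scene','top'):
    c=cam(n); W=cloud(c); z=W[...,2]
    s=np.stack([(W[...,:2]*1000-S0)@[np.cos(YAW),np.sin(YAW)],(W[...,:2]*1000-S0)@[-np.sin(YAW),np.cos(YAW)],z*1000],-1)/1000
    px=c['pixels'].astype(int); grey=(np.ptp(px,axis=2)<30)
    roi=(abs(s[...,0])<.09)&(abs(s[...,1])<.2)
    rect(s,roi&(s[...,2]>.113)&(s[...,2]<.134),n)
pr('s',[])
E
python3 -m jog '[[0,0.3,0,0],[0,0.6,0,0],[0,0.9,0,0],[0,1.2,0,0],[0,1.5,0,0],[0,1.8,0,0],[0,2.1,0,0],[0,2.4,0,0],[0,2.7,0,0],[0,3,0,0]]' && python3 st.py
```

```text
t: 11.32
eef_pos: [0.5906, -0.0242, 0.0734]
tool_rot: [0.0, -0.03, 1.0, -0.0]
contact_force: [0.5, -3.9, 6.2]
gripper_width: -0.001
grasp_force: 0.0
scene px [331 173  61  34] n 763 c [ 5.  74.5] size [246.3 106. ] ang 88.6 z [115.6 125.  128.8]
top px [252 143   8  35] n 263 c [ 16.5 188.5] size [16.5 82.8] ang 89.9 z [119.3 129.4 132.3]
top px [261 142  52  51] n 2031 c [ -4.5 111.1] size [119.5 126.3] ang 0.8 z [123.9 126.9 129.5]
t 11.42 tcp [590.4 -23.3  73.3] shelf [-0.2 -6.5] F [-0.1 -2.2  3.9] yt_yaw 93.47 w -0.001 g 0.0
```

```bash
python3 -m jog '[[0,0.2,0,0],[0,0.4,0,0],[0,0.6,0,0],[0,0.6,0,0]]' && python3 -m jog '[[0,0.2,0,0],[0,0.4,0,0],[0,0.5,0,0],[0,0.5,0,0]]' && python3 -m jog '[[0,-1,0,0],[0,-4,0,0],[0,-7,0,0],[0,-7,-5,0],[0,-9,-9,0],[0,-13,-9,0],[0,-13,-9,0]]' && python3 st.py && python3 - <<'E'
from h import *
c=cam('wrist','w3.png')
E
```

```text
t: 11.75
eef_pos: [0.59, -0.0175, 0.0732]
tool_rot: [-0.0, -0.03, 1.0, 0.0]
contact_force: [-0.6, -3.8, 4.5]
gripper_width: -0.002
grasp_force: 0.0
t: 12.08
eef_pos: [0.5898, -0.017, 0.0734]
tool_rot: [0.0, -0.028, 1.0, -0.002]
contact_force: [1.6, -13.9, 4.2]
gripper_width: -0.002
grasp_force: 0.0
t: 12.67
eef_pos: [0.5988, -0.1494, 0.1666]
tool_rot: [0.003, -0.027, 1.0, -0.002]
contact_force: [-0.5, -2.6, -0.9]
gripper_width: 0.003
grasp_force: 0.0
scene px [341 173  51  28] n 910 c [ -3.1 113.5] size [164.5 122.4] ang 88.9 z [116.  125.1 127.9]
top px [252 142  68  51] n 2588 c [ -3.9 115.6] size [161.9 121.5] ang 89.1 z [123.8 126.8 129.9]
t 12.77 tcp [ 597.1 -144.3  163.3] shelf [  -0.7 -127.7] F [ 0.4  0.  -0.6] yt_yaw 93.27 w 0.006 g 0.0
```

View pics/w3.png

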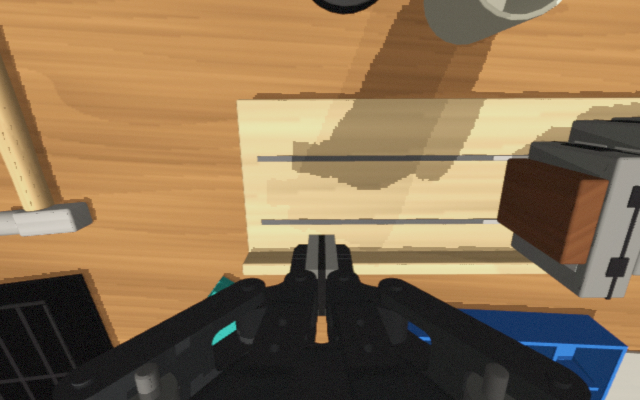

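The wrist view shows the bookend (550,215) against the row at the right, with the fingers clear at (320,260). The row is closed up: its total extent of 162 mm equals 18+128+16. Next I measure each case's front and rear edge.

```bash
cat > fr.py <<'E'
from h import *
from w import *
for n in('top','scene'):
    c=cam(n); W=cloud(c)
    d=W[...,:2]*1000-S0; cs,sn=np.cos(YAW),np.sin(YAW)
    X=d[...,0]*cs+d[...,1]*sn; Y=-d[...,0]*sn+d[...,1]*cs; z=W[...,2]
    m=(z>.115)&(z<.135)&(abs(X)<90)
    for k,nm in enumerate('abcd'):
        y0=180-16-32*k; r=[]
        for o in(-9,-3,3,9):
            b=m&(abs(Y-y0-o)<3); r.append((X[b].min().round(1),X[b].max().round(1)) if b.any() else None)
        print(n,nm,r)
    b=m&(Y<70)&(Y>20); print(n,'ymin',Y[b].min().round(1), Y[m&(Y<220)].max().round(1))
pr('s',[])
E
python3 fr.py | sed 's/np.float64//g'
```

```text
top a [((-46.2), (52.3)), ((-46.2), (52.4)), ((-45.9), (52.7)), ((-45.7), (52.8))]
top b [((-63.9), (36.1)), ((-64.4), (33.7)), ((-64.3), (35.4)), ((-64.2), (34.4))]
top c [((-61.8), (37.4)), ((-61.1), (37.0)), ((-62.2), (37.5)), ((-62.0), (37.9))]
top d [((-43.5), (56.1)), ((-44.0), (55.9)), ((-43.9), (56.1)), ((-44.2), (54.2))]
top ymin 34.8 197.3
scene a [((-44.5), (54.4)), ((-45.9), (54.7)), ((-43.1), (55.3)), ((-40.2), (54.7))]
scene b [((-54.8), (36.5)), ((-63.4), (35.1)), ((-62.3), (36.1)), ((-60.9), (35.0))]
scene c [((-58.5), (37.5)), ((-54.8), (38.5)), ((-61.0), (38.9)), ((-60.2), (37.6))]
scene d [((-40.1), (56.1)), ((-43.6), (55.3)), ((-46.4), (57.6)), ((-42.5), (49.4))]
scene ymin 31.2 197.0
t 12.92 tcp [ 597.  -140.4  161.9] shelf [  -0.7 -123.8] F [-0.7  0.2  0.8] yt_yaw 93.58 w 0.002 g 0.0
```

```bash
python3 -m jog '[[3,4,0,0],[6,8,0,0],[8.5,12,0,0],[9.2,16,0,0],[9.2,20,0,0],[9.2,23,0,0],[9.2,25.6,0,0],[9.2,25.6,0,0],[9.2,25.6,0,0],[9.2,25.6,3,0],[9.2,25.6,7,0],[9.2,25.6,10,0],[9.2,25.6,10,0],[9.2,25.6,10,0]]' && python3 w.py s '[[-70,132,60],[-51,132,60]]'
```

```text
t: 14.08
eef_pos: [0.489, 0.106, 0.0622]
tool_rot: [-0.002, -0.03, 1.0, -0.001]
contact_force: [0.7, -0.3, 0.2]
gripper_width: -0.002
grasp_force: 0.0
t 14.08 tcp [489.  106.   62.2] shelf [-93.7 128.7] F [ 0.7 -0.3  0.2] yt_yaw 93.39 w -0.002 g 0.0
[-70, 132, 60] -> [-2.37  0.33  0.21]
[-51, 132, 60] -> [-4.27  0.34  0.2 ]
```

```bash
python3 -m jog '[[-0.5,0.3,0,0],[-1,0.3,0,0],[-1.5,0.3,0,0],[-1.8,0.3,0,0],[-2.1,0.3,0,0],[-2.4,0.3,0,0],[-2.7,0.3,0,0],[-3,0.3,0,0]]' && python3 -m jog '[[-0.2,0,0,0],[-0.4,0,0,0],[-0.6,0,0,0],[-0.8,0,0,0],[-0.9,0,0,0],[-0.9,0,0,0]]' && python3 fr.py | sed 's/np.float64//g'
```

```text
t: 14.75
eef_pos: [0.5194, 0.1126, 0.065]
tool_rot: [-0.001, -0.03, 1.0, 0.001]
contact_force: [-10.0, -0.5, 13.4]
gripper_width: -0.004
grasp_force: 0.0
t: 15.25
eef_pos: [0.5279, 0.113, 0.0649]
tool_rot: [-0.001, -0.03, 1.0, 0.0]
contact_force: [-11.2, 0.1, 13.3]
gripper_width: 0.003
grasp_force: 0.0
top a [None, None, None, None]
top b [None, None, None, None]
top c [((-66.5), (56.8)), ((-66.7), (56.6)), ((-4.9), (57.7)), ((40.0), (58.1))]
top d [((-43.5), (56.2)), ((-43.5), (56.4)), ((-44.6), (56.2)), ((-35.5), (54.1))]
top ymin 34.8 194.4
scene a [((-39.8), (60.5)), ((-44.9), (58.5)), ((-46.2), (58.1)), ((-44.0), (59.4))]
scene b [((-50.8), (60.6)), ((-39.4), (59.4)), ((-41.3), (60.2)), ((-38.6), (59.4))]
scene c [((-65.1), (58.9)), ((-63.9), (57.8)), ((-60.2), (57.9)), ((-38.3), (59.0))]
scene d [((-41.9), (56.2)), ((-41.5), (57.1)), ((-44.4), (55.7)), ((-39.6), (55.7))]
scene ymin 30.6 195.0
t 15.35 tcp [527.9 113.   64.9] shelf [-54.4 133.3] F [-10.6   0.   13. ] yt_yaw 93.46 w -0.001 g 0.0
```

```bash
python3 -m jog '[[1.5,0,0,0],[3,0,0,0],[3,-3.3,-2,0],[3,-3.3,-2.2,0],[3,-3.3,-2.2,0],[1.5,-3.3,-2.2,0],[1,-3.3,-2.2,0],[0.6,-3.3,-2.2,0],[0.3,-3.3,-2.2,0],[0.1,-3.3,-2.2,0],[0,-3.3,-2.2,0],[0,-3.3,-2.2,0]]' && python3 w.py s '[[-54,100,85]]'
```

```text
t: 16.35
eef_pos: [0.5309, 0.0798, 0.085]
tool_rot: [-0.0, -0.03, 1.0, -0.0]
contact_force: [-0.6, -0.3, -0.0]
gripper_width: -0.001
grasp_force: 0.0
t 16.35 tcp [530.9  79.8  85. ] shelf [-53.4 100. ] F [-0.6 -0.3 -0. ] yt_yaw 93.46 w -0.001 g 0.0
[-54, 100, 85] -> [ 0.06 -0.    0.  ]
```

Nudge c in until it meets resistance, then do d and a the same way.

```bash
python3 -m jog '[[-0.1,0,0,0],[-0.2,0,0,0],[-0.3,0,0,0],[-0.3,0,0,0]]' && python3 -m jog '[[-0.1,0,0,0],[-0.2,0,0,0],[-0.2,0,0,0]]' && python3 w.py s '[]'; python3 -m jog '[[2,0,0,0],[2,-3.2,0,0],[2,-3.2,0,0],[1,-3.2,0,0],[0.6,-3.2,0,0],[0.3,-3.2,0,0],[0.1,-3.2,0,0],[0.1,-3.2,0,0]]' && python3 w.py s '[]'
```

```text
t: 16.68
eef_pos: [0.5337, 0.0798, 0.0851]
tool_rot: [-0.0, -0.03, 1.0, -0.0]
contact_force: [-1.3, 1.4, -0.2]
gripper_width: 0.001
grasp_force: 0.4
t: 16.93
eef_pos: [0.5344, 0.0798, 0.0849]
tool_rot: [-0.002, -0.03, 1.0, -0.0]
contact_force: [-6.9, 0.5, 3.3]
gripper_width: -0.002
grasp_force: 0.7
t 16.93 tcp [534.4  79.8  84.9] shelf [-49.9  99.8] F [-6.9  0.5  3.3] yt_yaw 93.44 w -0.002 g 0.7
t: 17.6
eef_pos: [0.5346, 0.0484, 0.0849]
tool_rot: [-0.003, -0.03, 1.0, -0.0]
contact_force: [-12.0, -1.2, 9.9]
gripper_width: -0.003
grasp_force: 0.0
t 17.6 tcp [534.6  48.4  84.9] shelf [-51.6  68.4] F [-12.   -1.2   9.9] yt_yaw 93.48 w -0.003 g 0.0
```

```bash
python3 -m jog '[[2,0,0,0],[2,4,0,0],[2,8,0,0],[2,9.6,0,0],[2,9.6,0,0],[1,9.6,0,0],[0.7,9.6,0,0],[0.4,9.6,0,0],[0.2,9.6,0,0],[0.1,9.6,0,0],[0,9.6,0,0],[0,9.6,0,0]]' && python3 w.py s '[]'; python3 -m jog '[[3,0,0,0],[4,0,-4,0],[4,-4,-8,0],[4,-8,-9,0],[4,-12,-9,0],[4,-16,-9,0],[4,-20,-9,0],[4,-24,-9,0],[1,-27,-9,0],[-3,-29.5,-9,0],[-5,-29.5,-9,0],[-5,-29.5,-9,0],[-5,-29.5,-9,0]]'  && python3 fr.py | sed 's/np.float64//g'
```

```text
t: 18.6
eef_pos: [0.5289, 0.1423, 0.0851]
tool_rot: [-0.003, -0.029, 1.0, -0.0]
contact_force: [-10.0, -1.5, 8.1]
gripper_width: -0.0
grasp_force: 0.0
t 18.6 tcp [528.9 142.3  85.1] shelf [-51.6 162.5] F [-10.   -1.5   8.1] yt_yaw 93.35 w -0.0 g 0.0
t: 19.68
eef_pos: [0.5997, -0.1494, 0.1747]
tool_rot: [-0.0, -0.029, 1.0, -0.0]
contact_force: [-0.3, -0.2, -0.4]
gripper_width: 0.001
grasp_force: 0.0
top a [((-39.3), (59.2)), ((-40.0), (60.5)), ((-40.0), (59.6)), ((-39.8), (57.9))]
top b [((-40.5), (58.5)), ((-40.4), (58.6)), ((-40.0), (58.8)), ((-40.7), (58.7))]
top c [((-41.2), (56.7)), ((-40.7), (57.5)), ((-41.0), (57.5)), ((-41.0), (57.7))]
top d [((-39.6), (59.2)), ((-39.8), (58.3)), ((-39.9), (58.7)), ((-40.0), (59.3))]
top ymin 34.8 196.9
scene a [((-37.5), (60.5)), ((-37.1), (60.9)), ((-36.0), (59.5)), ((-40.8), (60.3))]
scene b [((-33.7), (58.9)), ((-38.3), (60.0)), ((-38.8), (59.8)), ((-33.1), (59.5))]
scene c [((-39.7), (59.8)), ((-40.4), (58.4)), ((-37.9), (59.5)), ((-38.2), (59.4))]
scene d [((-38.8), (60.2)), ((-38.7), (60.4)), ((-38.9), (59.7)), ((-36.3), (60.3))]
scene ymin 31.2 197.1
t 19.78 tcp [ 597.9 -148.4  174.8] shelf [  -0.2 -131.8] F [ 0.5 -1.3  0. ] yt_yaw 93.38 w 0.003 g 0.0
```

All four sit within about 1 mm of the rail. Now the final press.

```bash
python3 -m jog '[[0,0,3,0],[0,0,7,0],[0,0,10,0],[0,2,10,0],[0,5,10,0],[0,8,10,0],[0,11,10,0],[0,12,10,0],[0,12.5,10,0],[0,12.8,10,0],[0,12.8,10,0]]' && python3 -m jog '[[0,0.1,0,0],[0,0.2,0,0],[0,0.3,0,0],[0,0.3,0,0]]' && python3 w.py s '[]'
```

```text
t: 20.7
eef_pos: [0.591, -0.0207, 0.0756]
tool_rot: [0.0, -0.03, 1.0, -0.0]
contact_force: [-0.3, 0.7, 0.2]
gripper_width: 0.001
grasp_force: 0.0
t: 21.03
eef_pos: [0.5911, -0.0175, 0.0753]
tool_rot: [-0.0, -0.03, 1.0, -0.0]
contact_force: [-0.3, -0.3, 0.1]
gripper_width: -0.002
grasp_force: 0.0
t 21.03 tcp [591.1 -17.5  75.3] shelf [ 0.9 -0.7] F [-0.3 -0.3  0.1] yt_yaw 93.39 w -0.002 g 0.0
```

```bash
python3 -m jog '[[0,0.1,0,0],[0,0.2,0,0],[0,0.3,0,0],[0,0.3,0,0]]' && python3 -m jog '[[0,0.1,0,0],[0,0.2,0,0],[0,0.2,0,0]]'
```

```text
t: 21.37
eef_pos: [0.5912, -0.0155, 0.0756]
tool_rot: [0.0, -0.029, 1.0, -0.001]
contact_force: [-0.9, -4.6, 1.7]
gripper_width: -0.001
grasp_force: 0.0
t: 21.62
eef_pos: [0.5912, -0.0152, 0.0758]
tool_rot: [0.001, -0.029, 1.0, -0.002]
contact_force: [1.1, -8.5, 2.1]
gripper_width: -0.002
grasp_force: 0.0
```

```bash
python3 -m jog '[[0,0.1,0,0],[0,0.2,0,0],[0,0.3,0,0],[0,0.35,0,0],[0,0.35,0,0],[0,0.35,0,0]]' && python3 -m jog '[[0,0.05,0,0],[0,0.05,0,0],[0,0.05,0,0],[0,0.05,0,0]]'
```

```text
t: 22.12
eef_pos: [0.5914, -0.0148, 0.0763]
tool_rot: [0.001, -0.027, 1.0, -0.003]
contact_force: [0.9, -15.4, 4.9]
gripper_width: -0.001
grasp_force: 0.0
t: 22.45
eef_pos: [0.5914, -0.0147, 0.0763]
tool_rot: [0.001, -0.027, 1.0, -0.003]
contact_force: [1.5, -16.1, 4.8]
gripper_width: -0.0
grasp_force: 0.0
```

```bash
python3 -m jog '[[0,0.05,0,0],[0,0.1,0,0],[0,0.1,0,0],[0,0.1,0,0],[0,0.1,0,0],[0,0.1,0,0],[0,0.1,0,0]]' && python3 -m jog '[[0,-0.4,0,0],[0,-0.8,0,0],[0,-1.5,0,0],[0,-4,0,0],[0,-8,0,0],[0,-8,-5,0],[0,-11,-9,0],[0,-14,-9,0],[0,-14,-9,0],[0,-14,-9,0]]' && python3 fr.py | sed 's/np.float64//g'; python3 - <<'E'
from h import *
c=cam('top'); cv2.imwrite('pics/t4.png',cv2.resize(c['pixels'][120:270,230:450,::-1],None,fx=3.6,fy=3.6,interpolation=2))
E
```

```text
t: 23.03
eef_pos: [0.5915, -0.0145, 0.0766]
tool_rot: [0.001, -0.027, 1.0, -0.003]
contact_force: [-0.4, -17.8, 6.3]
gripper_width: 0.0
grasp_force: 0.0
t: 23.87
eef_pos: [0.5991, -0.1494, 0.1664]
tool_rot: [0.001, -0.028, 1.0, -0.0]
contact_force: [-0.0, 0.5, -1.0]
gripper_width: -0.003
grasp_force: 0.0
top a [((-39.4), (59.5)), ((-40.1), (60.7)), ((-40.4), (60.2)), ((-40.0), (58.4))]
top b [((-40.7), (58.7)), ((-40.2), (58.8)), ((-40.4), (59.3)), ((-40.6), (59.9))]
top c [((-40.8), (57.0)), ((-41.0), (57.0)), ((-41.0), (57.5)), ((-41.0), (58.0))]
top d [((-39.6), (58.2)), ((-39.8), (58.7)), ((-39.9), (58.6)), ((-39.6), (59.4))]
top ymin 34.8 197.0
scene a [((-37.3), (58.6)), ((-37.9), (59.9)), ((-35.9), (60.9)), ((-41.5), (60.5))]
scene b [((-37.7), (59.5)), ((-35.6), (57.5)), ((-39.6), (60.6)), ((-34.8), (59.1))]
scene c [((-38.1), (58.1)), ((-37.0), (59.0)), ((-41.6), (57.9)), ((-38.2), (58.9))]
scene d [((-36.5), (60.4)), ((-37.0), (61.3)), ((-37.9), (60.5)), ((-37.5), (60.8))]
scene ymin 30.7 197.0
t 23.97 tcp [ 598.4 -145.5  164.4] shelf [   0.5 -128.9] F [ 0.4  0.3 -0.5] yt_yaw 93.5 w -0.0 g 0.0
```

View pics/t4.png

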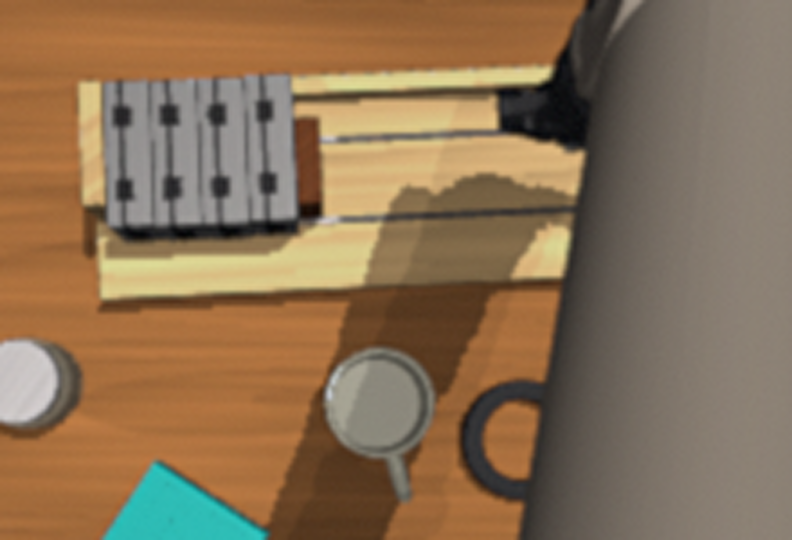

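The top view shows four upright cases tight together at (115–295, 155), against the rear rail and end plate. The bookend (308,165) is closed up, and the mug, jar and tape haven't moved. Handing in.

```bash
python3 -c "from station import bot; print(bot.hand_in())"
```

```text
the job is handed in; nothing more can be done
None
```

The job is handed in: all four cases stand upright in one tight row, each within about 1–2 mm of the rear rail, with the bookend pressed up at 16–18 N for about a second and left there; the hand-in gave no verdict.

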